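# Load the lacquer-curing box and shut its hood

## Robot

A 6-joint arm with a two-finger parallel gripper is mounted at the origin on the work surface. World frame = base frame: x ahead of the robot, y to its left, z up, the work surface at z = 0. Lengths are in m, angles in rad, forces in N, time in s.
With the tool pointing down it reaches from about 0.35 to 0.775 m from the base axis. Payload 5.5 kg.
Tool frame: the origin (TCP) lies at the very end of the fingers, on their centre line; the grasp point (between the pads) lies 19 mm behind it; z points along the fingers, y is the line along which they close (so a half turn about z gives the same grasp; the last joint's range is limited). The gripper opens to 85 mm and grips with 20 to 120 N. Pads are 22 mm wide; open, the fingers measure 114 mm over their backs; the gripper's body (76 mm by 85 mm) begins 54 mm behind the grasp point. The pads swing forward as they close: fully open they stand 13 mm farther back than shut.
Start: joints at [-1.294, 0.313, 0.046, 1.304, 0, 1.431], TCP at [0.233, -0.526, 0.231] pointing down, gripper open.
Joint ranges: [-2.76, 2.76], [-0.86, 1.69], [-1.03, 1.26], [-2.2, 2.34], [-1.47, 1.5], [-3.14, 3.14]. Speed limits (rad/s): [2.57, 2.57, 3.14, 3.14, 3.14, 3.14].

## Interface

Orientations are given as a unit quaternion [w, x, y, z].
In Python, from workcell import env gives the robot as it stands. The module is installed in compiled form; this text tells all that it offers.
- The arm moves only by the tool jog_arm, never from a script. Its arguments are lists of equal length, an entry for each row: "gripper": the opening, from 0 (shut) to 1 (fully open); "offset": the shift along the world's x, y, z in cm, a list of three; "twist": the turn about the world's z in degrees. In form: {"gripper": [gripper, ...], "offset": [[dx, dy, dz], ...], "twist": [twist, ...]}. A call has exactly 8 rows; each row is the pose to reach, as a shift and turn from the pose commanded when the call began; what a row does not reach only later rows make up. A row lasts 1/8 s, in which the tool goes at most 62.5 mm and 10.7 degrees, less where a joint would pass 70% of its speed; a pose out of reach is approached as far as the arm can. A call with a gripper value outside its range is refused whole. The fingers move at their own pace and stop on an object; "squeeze" is the grip in N (left out, the last holds). Time passes only in rows, so rows that repeat a pose let the fingers close, or fill a call up. It gives the time, the measured TCP pose, the force, the opening and the grip force at its end, in the units of the state.
- env.get_state(): the state, without advancing time (a new reading comes with each control period).
- env.read_camera(name): name is "scene" or "top"; returns a dict with "image" (480x640x3 uint8, red, green, blue), "z_map" (480x640 float32, m along the optical axis (not along the pixel's ray), 0 where there is no reading), "fovy" (degrees; the focal length in pixels is half the picture's height over the tangent of half this angle, whatever the lens; pixels are square), "cx", "cy" (the principal point, pixels), "cam_to_world" (4x4, takes a point from camera to world coordinates). Camera axes: x right, y up, looking along -z (the intrinsics and any distortion apply to the point x, -y, -z); pixel columns grow to the right and rows downward; lengths in m; the calibration is good to about 2 mm. A picture is of the moment at which its call begins.
- env.hand_in(): hands the job in; it is judged then, once.
The state is a dict: "clock": time; "joint_pos": joint angles; "qvel": joint speeds; "tau": joint torques, N m; "tcp_pos": TCP position; "orientation": TCP orientation; "wrist_force": force on the tool from outside, world axes, zero at the start; "ft_torque": the same for the moment, N m; "finger_gap": finger opening in m; "grip_force": force on a finger pad.
Only numpy, scipy, OpenCV 4.12 (cv2) and the standard library are available. Lean on these libraries where they do the work, as an engineer would, in place of code of your own. Each camera call takes 0.05 s, during which the arm holds its last target. There are 200 camera calls.

## Task

The tray of freshly lacquered whistle tubes stands on the loading ledge of the curing box: slide it into the slotted channel until it is fully home against the back stop, keeping it level and not touching the wet tubes, then lower the hinged hood gently until it is fully shut over the tray. Leave the other things on the board where they are.

Things in the scene. Friction and masses are not known exactly. Their poses are not given: they have to be found in the camera images.
- unit: Grey UV-curing box fixed on the board (board top 18 mm above the bench). Origin under the middle of the hood, at the board's level; x points along the tray's way in, from loading ledge to hinge; z up. Its base plate, 180 mm wide, top face at unit z = 12 mm, runs from unit x = -335 mm (ledge end) to +115 mm. The channel lies along unit y = 0.
- channel_mouth (a point): Middle of the channel's mouth, on the plate: unit x = -70 mm, z = 12 mm, axes as the unit's. From here to the back stop two aluminium sides stand 115 mm apart inside, with lips leaving a slot 10 mm high for the tray's edges. Flared lead-ins before it, 137 mm apart at their outer ends, begin 38 mm nearer the ledge (unit x = -108 mm).
- back_stop (a point): Foot of the back stop's face, at the inner end of the channel: unit x = +85 mm, y = 0, z = 12 mm, axes as the unit's. The tray's nose touches it when the tray is home.
- hood (a joint): Angle of the hood, rad: 0 fully shut on the base, growing as its front edge is raised (starts about 1.35 to 1.6, standing open; stops at 1.75). A friction hinge holds it wherever it is left, so it does not fall: about 2 to 6 N at the handle lowers it. Open-bottomed grey box 208 mm deep, 168 mm wide, 92 mm high with an amber pane on top.
- hood_hinge (a point): Middle of the hinge line: unit x = +104 mm, y = 0, z = 14 mm. The line runs along the unit's y axis. The point turns with the hood.
- hood_handle (a point): Middle of the hood's handle: steel bar 12 mm thick, 110 mm long along unit y, bar centre 42 mm off the hood's front wall (36 mm clear) and 22 mm below its top face. In the hood's axes (the unit's when shut) it is at x = -250 mm, z = +70 mm from the hinge line. Shut, it is at unit x = -146 mm, z = 84 mm; open, it stands uppermost, 0.28 m above the bench.
- tray_handle (a point): Middle of the tray's handle, axes the tray's: x to the nose that goes in first, z up. Steel bar 10 mm thick, 90 mm long along tray y, centre 66 mm above the tray's underside, 150 mm behind its nose, 22 mm ahead of its rear edge. Loose aluminium tray 172 x 110 mm, floor 4 mm, about 0.5 kg loaded, a little askew on the ledge. Home: bar at unit x = -65, y = 0, z = 78 mm.
- tube0: Wet green-lacquered tube, 100 mm long, 20 mm thick, lying along tray x in the right-hand (tray -y) place of the tray's combs; origin at its centre, 42 mm below and 86 mm ahead (tray x) of the tray's handle bar. Not to be touched.
- tube1: Wet green-lacquered tube, 100 mm long, 20 mm thick, lying along tray x in the middle place of the tray's combs; origin at its centre, 42 mm below and 86 mm ahead (tray x) of the tray's handle bar. Not to be touched.
- tube2: Wet green-lacquered tube, 100 mm long, 20 mm thick, lying along tray x in the left-hand (tray +y) place of the tray's combs; origin at its centre, 42 mm below and 86 mm ahead (tray x) of the tray's handle bar. Not to be touched.
- weight: Bystander: squat iron weight, 72 mm across, 64 mm high, beyond the ledge; origin at its underside.
- mouthpiece: Bystander: black horn mouthpiece standing on end, 38 mm across, 80 mm high, on the robot's side of the ledge; origin at its underside.
- punch: Bystander: hardwood drift punch lying down, 150 mm long, 23 mm thick, on the robot's side of the ledge; origin at its underside.
- lacquer_tin: Bystander: round tin, 66 mm across, 85 mm high, on the robot's side of the hood; origin at its underside.
- brush: Bystander: brush lying down beyond the hood; origin at its underside.
- vee_block: Bystander: dark hardwood block 110 x 55 x 30 mm lying on the left, behind the hood; origin at its underside.

How it is judged:
On the way, in this order (a step that is already met when the one before it is completed fails the run):
1. the tray is home in the channel with its tubes, the hood still up (x of tray_handle in the frame of unit between -0.071 and -0.06 m and z of tray_handle in the frame of unit below 0.082 m and y of tray_handle in the frame of unit between -0.006 and 0.006 m and angle between the x axis of tray_handle and the x axis of unit, either way round below 0.06 rad and angle between tray_handle's own z axis and vertical below 0.04 rad and z of tube0 in the frame of tray_handle between -0.046 and -0.038 m and y of tube0 in the frame of tray_handle between -0.032 and -0.024 m and z of tube1 in the frame of tray_handle between -0.046 and -0.038 m and y of tube1 in the frame of tray_handle between -0.004 and 0.004 m and z of tube2 in the frame of tray_handle between -0.046 and -0.038 m and y of tube2 in the frame of tray_handle between 0.024 and 0.032 m and value of joint hood above 0.8 rad), for 0.2 s.
2. the hood is shut (value of joint hood below 0.03 rad), for 0.2 s.
At the end, for the whole second after the job is handed in: The tray lies level in the channel within 6 mm of the back stop with its three tubes in their places, at rest, and the hood is shut to within 0.03 rad (6 mm at its front edge) (x of tray_handle in the frame of unit between -0.071 and -0.06 m and z of tray_handle in the frame of unit below 0.082 m and y of tray_handle in the frame of unit between -0.006 and 0.006 m and angle between the x axis of tray_handle and the x axis of unit, either way round below 0.06 rad and angle between tray_handle's own z axis and vertical below 0.04 rad and z of tube0 in the frame of tray_handle between -0.046 and -0.038 m and y of tube0 in the frame of tray_handle between -0.032 and -0.024 m and z of tube1 in the frame of tray_handle between -0.046 and -0.038 m and y of tube1 in the frame of tray_handle between -0.004 and 0.004 m and z of tube2 in the frame of tray_handle between -0.046 and -0.038 m and y of tube2 in the frame of tray_handle between 0.024 and 0.032 m and value of joint hood below 0.03 rad and linear speed of tray below 0.01 m/s); the robot touches nothing.
It fails at once if the hood is slammed (faster than 2 rad/s downward) (velocity of joint hood below -2 rad/s).
It fails at once if the tray is tipped by more than 0.2 rad (angle between tray_handle's own z axis and vertical above 0.2 rad).
It fails at once if a wet tube is touched by the robot (contact force between any of the fingers, the arm and tube0 above 0.5 N or contact force between any of the fingers, the arm and tube1 above 0.5 N or contact force between any of the fingers, the arm and tube2 above 0.5 N).
It fails at once if a bystander is shifted by more than 25 mm (distance of any of weight, mouthpiece, punch, lacquer_tin, brush, vee_block from where it was at the start of the episode above 0.025 m).
It also fails if it takes over 64 s, if anything falls off the work surface, if the arm or the gripper's body presses on something with over 40 N, if the wrist force passes 120 N, or if a joint passes its speed limit or range.

## Working session

There is one attempt and no reset: what is moved stays moved. The work goes in short steps, Python scripts to look and compute and a tool call to move; the robot and the scene stay as the last step left them, time stands still between calls to the robot, and variables do not carry over. Pictures are saved under pics/ and viewed, at most 10 in all, crops included, and the job is handed in when it is done.

Besides the shell and the picture viewer there is one more tool, called after "Request:" as name([rows], argument=value, ...), one row to a line, values as JSON. jog_arm: Moves the arm, as the interface text tells. Its arguments: {"type":"object","properties":{"gripper":{"type":"array"},"offset":{"type":"array"},"twist":{"type":"array"},"squeeze":{"type":"number"}},"required":["gripper","offset","twist"]}

```bash
mkdir -p pics
cat > h.py <<'E'
import numpy as np, cv2
from workcell import env
def grab(n):
    d=env.read_camera(n); return d
def pt(d,u,v,z=None):
    f=240/np.tan(np.radians(d["fovy"])/2)
    z=d["z_map"][int(round(v)),int(round(u))] if z is None else z
    p=np.array([(u-d["cx"])/f*z,-(v-d["cy"])/f*z,-z,1]); return (d["cam_to_world"]@p)[:3]
def cloud(d):
    f=240/np.tan(np.radians(d["fovy"])/2); z=d["z_map"]
    v,u=np.mgrid[:480,:640]
    P=np.stack([(u-d["cx"])/f*z,-(v-d["cy"])/f*z,-z,np.ones_like(z)],-1)
    return (P@d["cam_to_world"].T)[...,:3]
E
python3 - <<'E'
from h import *
for n in("scene","top"):
    d=grab(n); cv2.imwrite(f"pics/{n}0.png",d["image"][...,::-1]); np.savez(f"{n}0.npz",**d)
    print({k:v for k,v in d.items() if k not in("image","z_map")}, (d["z_map"]>0).mean())
print(env.get_state())
E
```

```text
{'fovy': 51.36815156250052, 'cx': 326.1357168749987, 'cy': 240.45243337553302, 'cam_to_world': array([[-6.79441426e-01, -6.19100926e-01,  3.93793590e-01,
         9.08391228e-01],
       [ 7.33729189e-01, -5.72628859e-01,  3.65701610e-01,
         3.89415689e-01],
       [-9.08631677e-04,  5.37410675e-01,  8.43320189e-01,
         8.33143169e-01],
       [ 0.00000000e+00,  0.00000000e+00,  0.00000000e+00,
         1.00000000e+00]])} 0.99599609375
{'fovy': 55.01343396774996, 'cx': 324.5948309119665, 'cy': 247.10824888058193, 'cam_to_world': array([[-0.02815522,  0.98482007, -0.17127966,  0.39278804],
       [-0.99959596, -0.0270703 ,  0.00866696,  0.07137592],
       [ 0.0038988 ,  0.17145448,  0.98518433,  1.05741587],
       [ 0.        ,  0.        ,  0.        ,  1.        ]])} 0.9959049479166666
{'clock': 0.1, 'joint_pos': array([-1.29359215e+00,  3.13966604e-01,  4.50912307e-02,  1.30357885e+00,
        5.98839942e-06,  1.43121319e+00]), 'qvel': array([-0.0006621 , -0.00053614,  0.00269051,  0.00070709,  0.00052908,
        0.00070492]), 'tau': array([ 2.00926181e-03, -4.81728137e+01,  2.99242312e+01,  1.28092279e-02,
       -1.28004895e-04,  8.40552801e-07]), 'tcp_pos': array([ 0.23265268, -0.52534239,  0.23047397]), 'orientation': array([-8.27191789e-04,  9.78364175e-01,  2.06888504e-01, -5.40082040e-05]), 'wrist_force': array([ 0.09358441, -0.29770936, -0.01712296]), 'ft_torque': array([0.03926648, 0.0006328 , 0.03765655]), 'grip_force': 0.0, 'finger_gap': 0.08588474633488902}
```

View pics/scene0.png

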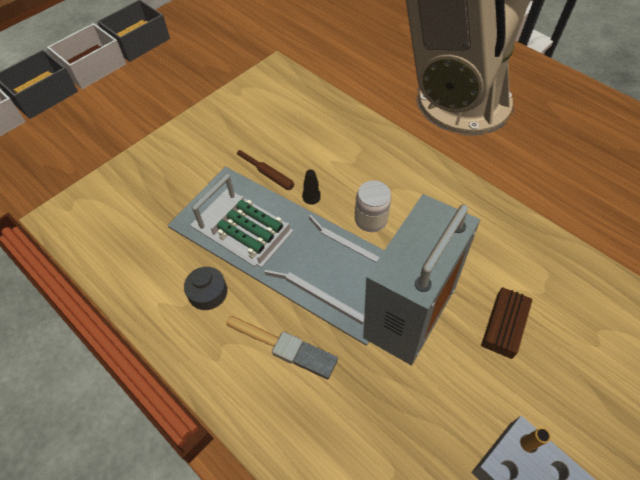

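View pics/top0.png

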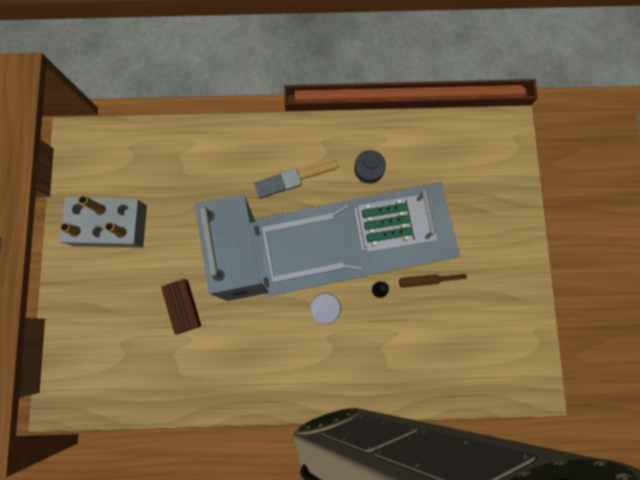

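Scene shows the ledge to the right in the top view (tray bar at about (424,215) px, hood handle bar (207,242) px), with the unit's x roughly along world +y. The next step is to fit the frames using depth.

```bash
cat > fit.py <<'E'
from h import *
def seg(P,n):
    c=P[:,:2].mean(0); w,V=np.linalg.eigh(np.cov((P[:,:2]-c).T)); a=V[:,1]; t=(P[:,:2]-c)@a
    lo,hi=np.percentile(t,[1,99]); print(n,len(P),"mid",np.r_[c+a*(lo+hi)/2,np.median(P[:,2])].round(4),"len",round(hi-lo,4),"ang",np.degrees(np.arctan2(a[1],a[0])).round(2),"w",np.ptp((P[:,:2]-c)@V[:,0]).round(4))
E
python3 - <<'E'
from fit import *
T=dict(np.load("top0.npz")); S=dict(np.load("scene0.npz"))
for n,d in(("top",T),("scene",S)):
    C=cloud(d); im=d["image"].astype(int)
    gray=(im.max(-1)-im.min(-1)<40)
    # plate
    m=(abs(C[...,2]-.030)<.005)&gray&(C[...,0]>.3)&(C[...,0]<.75)&(abs(C[...,1])<.45)
    k,l,st,_=cv2.connectedComponentsWithStats(m.astype(np.uint8)); i=1+st[1:,4].argmax()
    P=C[l==i]; r=cv2.minAreaRect(P[:,:2].astype(np.float32)*1000); print(n,"plate",len(P),np.median(P[:,2]),r,cv2.boxPoints(r).round(1).tolist())
    # tray bar
    B=C[(abs(C[...,2]-.099)<.006)&(C[...,1]<0)&(C[...,1]>-.3)&(C[...,0]>.35)&(C[...,0]<.7)&gray]; seg(B,"traybar")
    H=C[(C[...,2]>.24)&(C[...,0]>.3)&(C[...,1]>0)]; 
    if len(H): seg(H,"hoodtop"); print(np.percentile(H[:,2],[5,50,95,99.5]))
    g=(im[...,1]>im[...,0]+20)&(im[...,1]>im[...,2]+5)&(C[...,1]<0); seg(C[g],"tubes")
for (u,v) in[(442,182),(459,257),(269,294)]: print(u,v,pt(T,u,v),)
for (u,v) in [(207,210),(208,242),(214,276)]: print(u,v,pt(T,u,v))
big=cv2.resize(T["image"][165:315,180:480],None,fx=2.6,fy=2.6,interpolation=cv2.INTER_CUBIC); cv2.imwrite("pics/topcrop.png",big[...,::-1])
E
```

```text
top plate 11304 0.0299708976992058 ((591.4636840820312, -5.3704681396484375), (180.60699462890625, 451.48199462890625), 10.036075592041016) [[463.20001220703125, 201.1999969482422], [541.9000244140625, -243.39999389648438], [719.7000122070312, -211.89999389648438], [641.0, 232.6999969482422]]
traybar 273 mid [ 0.5629 -0.1191  0.099 ] len 0.2329 ang 149.44 w 0.0643
hoodtop 5025 mid [0.4944 0.1902 0.2433] len 0.3121 ang 45.81 w 0.3584
[0.24034189 0.24331712 1.05741587 1.05741587]
tubes 963 mid [ 0.6182 -0.0768  0.0624] len 0.0969 ang 97.33 w 0.0734
scene plate 12047 0.030741483344616904 ((590.4965209960938, -4.840606689453125), (181.5123291015625, 451.3155212402344), 10.036471366882324) [[461.79998779296875, 201.5], [540.5, -242.89999389648438], [719.2000122070312, -211.1999969482422], [640.5, 233.1999969482422]]
traybar 334 mid [ 0.565  -0.1177  0.0995] len 0.2341 ang 150.87 w 0.064
hoodtop 7660 mid [0.6897 0.3009 0.2433] len 0.4719 ang -158.81 w 0.1216
[0.24044919 0.24327003 0.83314317 0.83314317]
tubes 1187 mid [ 0.6218 -0.0752  0.063 ] len 0.0978 ang 97.5 w 0.0736
442 182 [ 0.72160436 -0.21828363  0.01642766]
459 257 [ 0.54165214 -0.24283315  0.02145745]
269 294 [0.46898907 0.18868281 0.03115916]
207 210 [0.59802791 0.26581619 0.28314686]
208 242 [0.54035347 0.2614874  0.29021425]
214 276 [0.48350494 0.25302877 0.27984863]
```

View pics/topcrop.png

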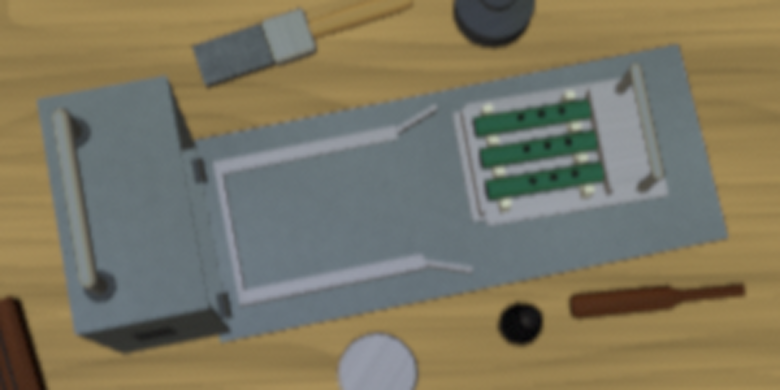

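```bash
cat >> h.py <<'E'
O=np.array([.5718,.1032,.018]); A=np.radians(100.04); U=np.array([[np.cos(A),-np.sin(A),0],[np.sin(A),np.cos(A),0],[0,0,1]])
def unit(p): return (np.asarray(p)-O)@U
def world(p): return O+U@np.asarray(p,float)
def tcp():
    s=env.get_state(); p=s["tcp_pos"]; w,x,y,z=s["orientation"]
    yaw=np.degrees(np.arctan2(1-2*(x*x+z*z),2*(x*y-w*z)))%180
    print("t",round(s["clock"],2),"tcp",p.round(4),"unit",unit(p).round(4),"tool-y yaw",yaw.round(2),"F",s["wrist_force"].round(1),"gap",round(s["finger_gap"],4),"grip",round(s["grip_force"],1)); return s
E
python3 - <<'E'
from fit import *
tcp()
for n in("top","scene"):
    d=dict(np.load(n+"0.npz")); C=cloud(d); X=unit(C.reshape(-1,3)).reshape(C.shape)
    im=d["image"].astype(int)
    m=(X[...,0]<-.2)&(X[...,0]>-.34)&(abs(X[...,1])<.09)&(X[...,2]>.074)&(X[...,2]<.09); 
    seg(X[m],n+" bar(unit)")
    m=(X[...,0]<-.1)&(X[...,0]>-.34)&(abs(X[...,1])<.085)&(X[...,2]>.0155)&(X[...,2]<.03)
    print(cv2.minAreaRect((X[m][:,:2]*1000).astype(np.float32)))
    m=(X[...,0]>.05)&(X[...,0]<.25)&(abs(X[...,1])<.07)&(X[...,2]>.262)&(X[...,2]<.4); seg(X[m],n+" hood bar(unit)")
    g=(im[...,1]>im[...,0]+20)&(im[...,1]>im[...,2]+5)&(C[...,1]<0); seg(X[g],"tubes")
for t in(1.35,1.45,1.5,1.55,1.6): print(t,.104-.25*np.cos(t)+.07*np.sin(t),.014+.25*np.sin(t)+.07*np.cos(t)+.006)
E
```

```text
t 0.1 tcp [ 0.2327 -0.5253  0.2305] unit [-0.5598  0.4435  0.2125] tool-y yaw 113.88 F [ 0.1 -0.3 -0. ] gap 0.0859 grip 0.0
top bar(unit) 213 mid [-0.2702 -0.0114  0.0819] len 0.0949 ang 88.0 w 0.0111
((-216.4922332763672, -0.23583221435546875), (170.06044006347656, 231.88092041015625), 89.7359390258789)
top hood bar(unit) 500 mid [0.1606 0.0008 0.2714] len 0.1166 ang 89.96 w 0.0126
tubes 963 mid [-0.1853 -0.0143  0.0444] len 0.0969 ang 177.29 w 0.0734
scene bar(unit) 277 mid [-0.2683 -0.0133  0.0822] len 0.0967 ang 88.21 w 0.012
((-214.82553100585938, -0.6089935302734375), (168.81436157226562, 230.1724090576172), 89.78633117675781)
scene hood bar(unit) 737 mid [ 0.1631 -0.0016  0.2722] len 0.1165 ang 90.02 w 0.0121
tubes 1187 mid [-0.1844 -0.0181  0.045 ] len 0.0978 ang 177.46 w 0.0736
1.35 0.11754896327460576 0.2792613075531777
1.45 0.14336421703078955 0.2766134416151128
1.5 0.15614034864535808 0.27432535076775283
1.55 0.16878615654248189 0.2714015789935557
1.6 0.18127003278822756 0.26784943419928603
```

Run:
```python
from h import *
s=tcp(); b=world([-.269,-.0123,.062]); print("tray tcp",b,"shift cm",(b-s["tcp_pos"])*100)
print("home delta cm",(world([-.0648,0,.062])-b)*100, "u",U[:,0])
```

```text
t 0.1 tcp [ 0.2327 -0.5253  0.2305] unit [-0.5598  0.4435  0.2125] tool-y yaw 113.88 F [ 0.1 -0.3 -0. ] gap 0.0859 grip 0.0
tray tcp [ 0.63080793 -0.15953628  0.08      ] shift cm [ 39.81552535  36.58061125 -15.04739714]
home delta cm [-4.77109832 19.89286105  0.        ] u [-0.17433566  0.98468628  0.        ]
```

Request:
jog_arm([
  [4.3,4,0],
  [8.6,8,0],
  [12.9,12,0],
  [17.2,16,0],
  [21.5,20,0],
  [25.8,24,0],
  [30,27.6,0],
  [34,31.2,0],
], gripper=[0.6,0.6,0.6,0.6,0.6,0.6,0.6,0.6], twist=[-2,-4,-6,-8,-10,-12,-14,-16.2], squeeze=30)

```text
clock: 1.1
tcp_pos: [0.5739, -0.2123, 0.2309]
orientation: [-0.0, 0.998, 0.066, -0.0]
wrist_force: [-0.1, -0.2, 0.6]
finger_gap: 0.0511
grip_force: 0.0
```

Request:
jog_arm([
  [3.5,3.2,0],
  [5.8,5.4,0],
  [5.8,5.4,-1],
  [5.8,5.4,-3],
  [5.8,5.4,-5],
  [5.8,5.4,-7],
  [5.8,5.4,-8],
  [5.8,5.4,-8],
], gripper=[0.6,0.6,0.6,0.6,0.6,0.6,0.6,0.6], twist=[0,0,0,0,0,0,0,0])

```text
clock: 2.1
tcp_pos: [0.6297, -0.1601, 0.1503]
orientation: [-0.0, 0.998, 0.067, -0.001]
wrist_force: [0.0, 0.7, 1.0]
finger_gap: 0.0512
grip_force: 0.0
```

Run:
```python
from fit import *
s=tcp(); b=world([-.269,-.0123,.062]); print((b-s["tcp_pos"])*100)
d=grab("scene"); cv2.imwrite("pics/s1.png",cv2.resize(d["image"][100:310,130:410],None,fx=2.7,fy=2.7,interpolation=cv2.INTER_CUBIC)[...,::-1])
```

```text
t 2.1 tcp [ 0.6297 -0.1601  0.1503] unit [-0.2694 -0.0111  0.1323] tool-y yaw 97.64 F [0.  0.7 1. ] gap 0.0512 grip 0.0
[ 0.11002146  0.05563914 -7.03339508]
```

View pics/s1.png

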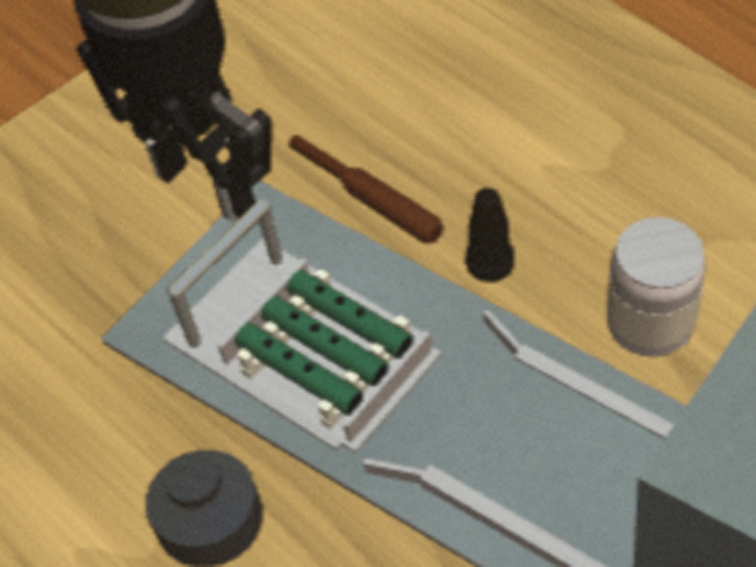

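Run:
```python
from fit import *
s=tcp(); d=grab("scene"); f=240/np.tan(np.radians(d["fovy"])/2)
def proj(p):
    c=np.linalg.inv(d["cam_to_world"])@np.r_[p,1]; return (np.array([d["cx"]+f*c[0]/-c[2],d["cy"]-f*c[1]/-c[2]])-[130,100])*2.7
print("tcp",proj(s["tcp_pos"]),"bar",proj(world([-.269,-.0123,.078])),"bar ends",proj(world([-.267,-.0573,.078])),proj(world([-.271,.0327,.078])))
X=unit(cloud(d).reshape(-1,3)); m=(abs(X[:,0]+.269)<.07)&(abs(X[:,1])<.06)&(X[:,2]>.10)&(X[:,2]<.19)
for lo in np.arange(.12,.19,.01):
    q=X[m&(X[:,2]>=lo)&(X[:,2]<lo+.01)]
    if len(q): print(lo.round(2),len(q),"x",np.percentile(q[:,0],[2,25,50,75,98]).round(3),"y",np.percentile(q[:,1],[2,50,98]).round(3))
```

```text
t 2.15 tcp [ 0.6304 -0.1602  0.1513] unit [-0.2696 -0.0118  0.1333] tool-y yaw 97.65 F [-0.4  0.2  0.1] gap 0.0513 grip 0.0
tcp [204.33868105 196.00417084] bar [220.7958446  248.99602877] bar ends [180.17551921 294.58505677] [259.63367349 205.40753332]
0.13 10 x [-0.296 -0.295 -0.295 -0.295 -0.247] y [-0.019 -0.013 -0.003]
0.14 80 x [-0.3   -0.295 -0.294 -0.238 -0.231] y [-0.023 -0.015  0.   ]
0.15 101 x [-0.302 -0.295 -0.244 -0.231 -0.229] y [-0.023 -0.016 -0.   ]
0.16 88 x [-0.3   -0.295 -0.294 -0.237 -0.23 ] y [-0.023 -0.017  0.   ]
0.17 76 x [-0.301 -0.297 -0.295 -0.281 -0.231] y [-0.024 -0.016 -0.002]
0.18 132 x [-0.321 -0.298 -0.241 -0.231 -0.212] y [-0.026 -0.02  -0.004]
```

Request:
jog_arm([
  [0,0,-1],
  [0,0,-2.2],
  [0,0,-3.5],
  [0,0,-4.7],
  [0,0,-5.8],
  [0,0,-6.6],
  [0,0,-7],
  [0,0,-7],
], gripper=[0.6,0.6,0.6,0.6,0.6,0.6,0.6,0.6], twist=[0,0,0,0,0,0,0,0])

```text
clock: 3.2
tcp_pos: [0.6307, -0.1598, 0.0811]
orientation: [-0.0, 0.998, 0.067, -0.0]
wrist_force: [0.1, -0.3, -1.0]
finger_gap: 0.0509
grip_force: 0.0
```

Request:
jog_arm([
  [0,0,0],
  [0,0,0],
  [0,0,0],
  [0,0,0],
  [0,0,0],
  [0,0,0],
  [0,0,0],
  [0,0,0],
], gripper=[0.4,0.3,0.2,0.1,0,0,0,0], twist=[0,0,0,0,0,0,0,0], squeeze=30)

```text
clock: 4.2
tcp_pos: [0.631, -0.1601, 0.0817]
orientation: [0.0, 0.998, 0.067, 0.0]
wrist_force: [-0.7, -1.2, 4.5]
finger_gap: 0.0086
grip_force: 29.4
```

Run:
```python
from fit import *
s=tcp()
d=grab("scene"); cv2.imwrite("pics/s2.png",cv2.resize(d["image"][140:290,160:420],None,fx=3,fy=3,interpolation=cv2.INTER_CUBIC)[...,::-1])
C=cloud(d); X=unit(C.reshape(-1,3)).reshape(C.shape); im=d["image"].astype(int)
g=(im[...,1]>im[...,0]+20)&(im[...,1]>im[...,2]+5)&(C[...,1]<0.1); seg(X[g],"tubes")
```

```text
t 4.2 tcp [ 0.631  -0.1601  0.0817] unit [-0.2696 -0.0124  0.0637] tool-y yaw 97.67 F [-0.7 -1.2  4.5] gap 0.0086 grip 29.4
tubes 1211 mid [-0.1834 -0.0183  0.045 ] len 0.0969 ang 178.25 w 0.0727
```

View pics/s2.png

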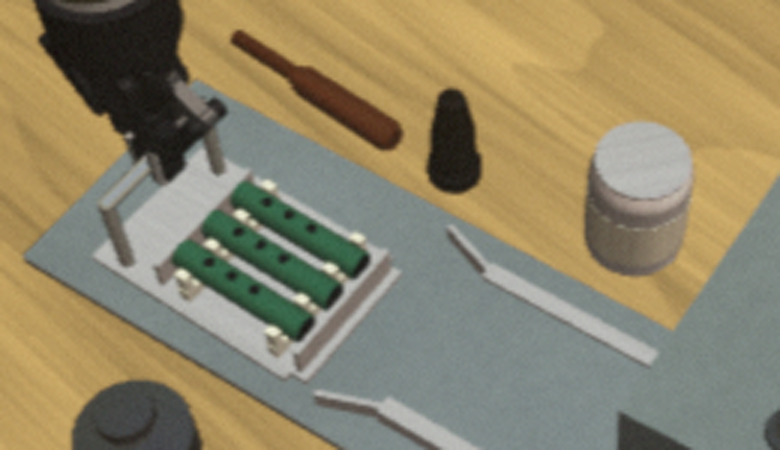

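Run:
```python
from fit import *
s=tcp()
for n in("top","scene"):
    d=dict(np.load(n+"0.npz")); X=unit(cloud(d).reshape(-1,3))
    for a in(-.06,-.03,0,.03):
        for sg in(1,-1):
            q=X[(X[:,0]>a)&(X[:,0]<a+.03)&(X[:,1]*sg>.03)&(X[:,1]*sg<.085)&(X[:,2]>.018)&(X[:,2]<.05)]
            if len(q): print(n,a,sg,len(q),"y",np.percentile(q[:,1],[5,50,95]).round(4),"z",np.percentile(q[:,2],[50,95]).round(4))
    # tray posts/edges: tray floor z~.016 extents
    q=X[(X[:,0]<-.12)&(X[:,0]>-.3)&(abs(X[:,1])<.08)&(X[:,2]>.0772)&(X[:,2]<.09)]; print("bar y ends",np.percentile(q[:,1],[1,99]))
for p in([-.2,0],[-.13,0],[-.0645,0]): print(p,(world([*p,.0637])-s["tcp_pos"])*100)
```

```text
t 4.25 tcp [ 0.631  -0.1601  0.0817] unit [-0.2695 -0.0124  0.0637] tool-y yaw 97.67 F [-0.9 -0.8  3.8] gap 0.0089 grip 29.4
top -0.06 1 78 y [0.0519 0.0581 0.0633] z [0.0246 0.0277]
top -0.06 -1 73 y [-0.0628 -0.0577 -0.0513] z [0.0246 0.0278]
top -0.03 1 79 y [0.052  0.0579 0.0632] z [0.0245 0.0284]
top -0.03 -1 72 y [-0.0629 -0.0574 -0.0516] z [0.0244 0.0265]
top 0 1 76 y [0.0524 0.0577 0.0635] z [0.0245 0.0275]
top 0 -1 73 y [-0.0626 -0.0571 -0.0516] z [0.0253 0.0277]
top 0.03 1 78 y [0.052  0.0577 0.0633] z [0.0244 0.0276]
top 0.03 -1 72 y [-0.0625 -0.0572 -0.0517] z [0.0244 0.0274]
bar y ends [-0.05886092  0.03528991]
scene -0.06 1 96 y [0.0517 0.0573 0.0641] z [0.0256 0.0276]
scene -0.06 -1 130 y [-0.0633 -0.0583 -0.0515] z [0.0252 0.0273]
scene -0.03 1 100 y [0.0519 0.0575 0.0638] z [0.0259 0.0279]
scene -0.03 -1 129 y [-0.0629 -0.0582 -0.0516] z [0.0252 0.0274]
scene 0 1 101 y [0.0526 0.0577 0.0639] z [0.0252 0.0277]
scene 0 -1 133 y [-0.0631 -0.058  -0.0515] z [0.0252 0.0275]
scene 0.03 1 76 y [0.0516 0.0577 0.0633] z [0.0257 0.0277]
scene 0.03 -1 137 y [-0.0632 -0.0582 -0.0515] z [0.0252 0.0272]
bar y ends [-0.06078195  0.03500581]
[-0.2, 0] [-2.43006825e+00  6.63223149e+00  4.60201102e-03]
[-0.13, 0] [-3.65041787e+00  1.35250355e+01  4.60201102e-03]
[-0.0645, 0] [-4.79231645e+00  1.99747306e+01  4.60201102e-03]
```

Request:
jog_arm([
  [-0.3,-0.05,0],
  [-0.8,-0.14,0],
  [-1.22,-0.22,0],
  [-1.3,0.2,0],
  [-1.45,1.1,0],
  [-1.63,2.1,0],
  [-1.8,3.1,0],
  [-1.92,3.7,0],
], gripper=[0,0,0,0,0,0,0,0], twist=[0.6,1.5,2.4,2.4,2.4,2.4,2.4,2.4])

```text
clock: 5.25
tcp_pos: [0.6111, -0.1237, 0.0817]
orientation: [0.001, 0.996, 0.088, -0.0]
wrist_force: [1.1, -4.6, 4.1]
finger_gap: 0.0084
grip_force: 29.7
```

Run:
```python
from fit import *
s=tcp(); print(s["ft_torque"].round(2))
d=grab("top"); C=cloud(d); X=unit(C.reshape(-1,3)).reshape(C.shape); im=d["image"].astype(int)
g=(im[...,1]>im[...,0]+20)&(im[...,1]>im[...,2]+5)&(abs(X[...,1])<.08); seg(X[g],"tubes")
d=grab("scene"); C=cloud(d); X=unit(C.reshape(-1,3)).reshape(C.shape); im=d["image"].astype(int)
g=(im[...,1]>im[...,0]+20)&(im[...,1]>im[...,2]+5)&(abs(X[...,1])<.08); seg(X[g],"tubes")
for p in([-.15,0],[-.0645,0]): print(p,(world([*p,.0637])-s["tcp_pos"])*100)
```

```text
t 5.25 tcp [ 0.6111 -0.1237  0.0817] unit [-0.2303  0.0009  0.0637] tool-y yaw 100.05 F [ 1.1 -4.6  4.1] gap 0.0084 grip 29.7
[-1.12 -0.19 -0.  ]
tubes 970 mid [-0.1448  0.0021  0.0443] len 0.0985 ang 173.71 w 0.08
tubes 1243 mid [-0.1433 -0.0025  0.0449] len 0.0974 ang 178.98 w 0.0747
[-0.15, 0] [-1.31584610e+00  7.92300975e+00  3.29941406e-03]
[-0.0645, 0] [-2.80641600e+00  1.63420775e+01  3.29941406e-03]
```

```bash
cat >> fit.py <<'E'
def trayyaw(d,xb,tag):
    C=cloud(d); X=unit(C.reshape(-1,3)).reshape(C.shape); im=d["image"].astype(int)
    # tubes: per-tube via y clustering of tops
    g=(im[...,1]>im[...,0]+15)&(im[...,1]>im[...,2]+5)&(abs(X[...,1])<.08)
    k,l,st,cen=cv2.connectedComponentsWithStats(cv2.erode(g.astype(np.uint8),None,iterations=0))
    for i in range(1,k):
        if st[i,4]>100: seg(X[l==i],f"{tag} tube")
    m=(abs(X[...,0]-xb)<.012)&(abs(X[...,1])<.06)&(X[...,2]>.072)&(X[...,2]<.088)&(im.min(-1)>90); seg(X[m],tag+" bar")
E
python3 - <<'E'
from fit import *
trayyaw(dict(np.load("scene0.npz")),-.269,"before")
d=grab("scene"); trayyaw(d,-.2303,"now")
cv2.imwrite("pics/s3.png",cv2.resize(d["image"][140:290,160:420],None,fx=3,fy=3,interpolation=cv2.INTER_CUBIC)[...,::-1])
E
```

```text
before tube 423 mid [-0.1833  0.0103  0.045 ] len 0.0982 ang 177.88 w 0.0192
before tube 431 mid [-0.1842 -0.0175  0.0448] len 0.0982 ang 178.05 w 0.0189
before tube 444 mid [-0.1852 -0.0453  0.0448] len 0.0978 ang 177.63 w 0.019
before bar 258 mid [-0.2683 -0.0117  0.0823] len 0.0936 ang 88.28 w 0.012
now tube 433 mid [-0.143   0.0261  0.0449] len 0.0978 ang 179.73 w 0.0192
now tube 444 mid [-0.1432 -0.0018  0.0447] len 0.0983 ang 179.92 w 0.0204
now tube 467 mid [-0.1431 -0.0294  0.0448] len 0.0979 ang 179.72 w 0.0203
now bar 119 mid [-0.2276 -0.0268  0.0823] len 0.0432 ang 92.68 w 0.0157
```

View pics/s3.png

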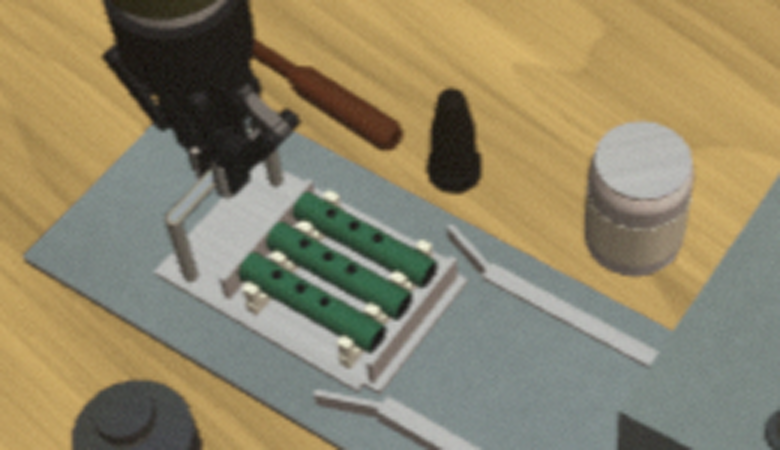

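Request:
jog_arm([
  [-0.05,0.8,0],
  [-0.2,1.7,0],
  [-0.36,2.6,0],
  [-0.52,3.5,0],
  [-0.68,4.4,0],
  [-0.84,5.3,0],
  [-1.0,6.2,0],
  [-1.15,7.0,0],
], gripper=[0,0,0,0,0,0,0,0], twist=[0,0,0,0,0,0,0,0])

```text
clock: 6.4
tcp_pos: [0.5999, -0.0539, 0.0816]
orientation: [0.001, 0.996, 0.087, -0.0]
wrist_force: [2.0, -6.3, 5.1]
finger_gap: 0.0089
grip_force: 29.8
```

Run:
```python
from fit import *
s=tcp(); d=grab("scene"); trayyaw(d,s["tcp_pos"][0],"now"); print((world([-.0645,0,.0637])-s["tcp_pos"])*100)
```

```text
t 6.4 tcp [ 0.5999 -0.0539  0.0816] unit [-0.1596 -0.0003  0.0636] tool-y yaw 100.04 F [ 2.  -6.3  5.1] gap 0.0089 grip 29.8
now tube 470 mid [-0.0734  0.0252  0.0444] len 0.0981 ang 179.84 w 0.0207
now tube 483 mid [-0.073  -0.0026  0.0446] len 0.0984 ang 179.9 w 0.0193
now tube 494 mid [-0.0731 -0.0305  0.0446] len 0.0972 ang 179.93 w 0.0191fit.py:3: RuntimeWarning: Mean of empty slice.
  c=P[:,:2].mean(0); w,V=np.linalg.eigh(np.cov((P[:,:2]-c).T)); a=V[:,1]; t=(P[:,:2]-c)@a
  ret = um.true_divide(
  avg = a.mean(axis, **keepdims_kw)
fit.py:3: RuntimeWarning: Degrees of freedom <= 0 for slice
  c=P[:,:2].mean(0); w,V=np.linalg.eigh(np.cov((P[:,:2]-c).T)); a=V[:,1]; t=(P[:,:2]-c)@a
  c *= np.true_divide(1, fact)
  c *= np.true_divide(1, fact)
Traceback (most recent call last):
  File "fit.py", line 12, in trayyaw
    m=(abs(X[...,0]-xb)<.012)&(abs(X[...,1])<.06)&(X[...,2]>.072)&(X[...,2]<.088)&(im.min(-1)>90); seg(X[m],tag+" bar")
                                                                                                   ~~~^^^^^^^^^^^^^^^^^
  File "fit.py", line 4, in seg
    lo,hi=np.percentile(t,[1,99]); print(n,len(P),"mid",np.r_[c+a*(lo+hi)/2,np.median(P[:,2])].round(4),"len",round(hi-lo,4),"ang",np.degrees(np.arctan2(a[1],a[0])).round(2),"w",np.ptp((P[:,:2]-c)@V[:,0]).round(4))
          ~~~~~~~~~~~~~^^^^^^^^^^
IndexError: index -1 is out of bounds for axis 0 with size 0
```

Request:
jog_arm([
  [-0.2,1.1,0],
  [-0.39,2.2,0],
  [-0.58,3.3,0],
  [-0.78,4.4,0],
  [-0.97,5.5,0],
  [-1.17,6.6,0],
  [-1.36,7.7,0],
  [-1.5,8.5,0],
], gripper=[0,0,0,0,0,0,0,0], twist=[0,0,0,0,0,0,0,0])

```text
clock: 7.45
tcp_pos: [0.5848, 0.0311, 0.0816]
orientation: [0.001, 0.996, 0.088, -0.0]
wrist_force: [1.4, -6.2, 5.9]
finger_gap: 0.0087
grip_force: 29.9
```

Run:
```python
from fit import *
s=tcp(); print((world([-.0645,0,.0637])-s["tcp_pos"])*100); d=grab("scene")
try: trayyaw(d,-.07,"now")
except Exception: pass
```

```text
t 7.45 tcp [0.5848 0.0311 0.0816] unit [-0.0733 -0.0002  0.0636] tool-y yaw 100.04 F [ 1.4 -6.2  5.9] gap 0.0087 grip 29.9
[-0.17431194  0.86271684  0.00711633]
now tube 477 mid [0.0095 0.0248 0.0446] len 0.0917 ang 175.87 w 0.1044
now tube 514 mid [ 0.0121 -0.0027  0.0444] len 0.0962 ang 179.58 w 0.0184
now tube 545 mid [ 0.013  -0.0304  0.0446] len 0.0976 ang 179.73 w 0.0197
now bar 131 mid [-0.0719 -0.0269  0.0822] len 0.0438 ang 91.78 w 0.0119
```

Request:
jog_arm([
  [-0.03,0.2,0],
  [-0.07,0.4,0],
  [-0.1,0.55,0],
  [-0.12,0.7,0],
  [-0.15,0.8,0],
  [-0.17,0.9,0],
  [-0.19,1.0,0],
  [-0.19,1.0,0],
], gripper=[0,0,0,0,0,0,0,0], twist=[0,0,0,0,0,0,0,0])

```text
clock: 8.5
tcp_pos: [0.5832, 0.0395, 0.0816]
orientation: [0.003, 0.996, 0.087, -0.0]
wrist_force: [1.6, -9.4, 5.8]
finger_gap: 0.0086
grip_force: 29.9
```

Run:
```python
from fit import *
s=tcp()
```

```text
t 8.5 tcp [0.5832 0.0395 0.0816] unit [-0.0647 -0.0001  0.0636] tool-y yaw 99.98 F [ 1.6 -9.4  5.8] gap 0.0086 grip 29.9
```

Request:
jog_arm([
  [-0.01,0.05,0],
  [-0.02,0.1,0],
  [-0.03,0.15,0],
  [-0.03,0.2,0],
  [-0.03,0.2,0],
  [-0.03,0.2,0],
  [-0.03,0.2,0],
  [-0.03,0.2,0],
], gripper=[0,0,0,0,0,0,0,0], twist=[0,0,0,0,0,0,0,0])

```text
clock: 9.5
tcp_pos: [0.5832, 0.0395, 0.0816]
orientation: [0.004, 0.996, 0.086, -0.0]
wrist_force: [1.9, -16.0, 4.1]
finger_gap: 0.0087
grip_force: 30.0
```

Run:
```python
from fit import *
s=tcp(); d=grab("scene"); 
cv2.imwrite("pics/s4.png",cv2.resize(d["image"][160:370,220:500],None,fx=2.7,fy=2.7,interpolation=cv2.INTER_CUBIC)[...,::-1])
try: trayyaw(d,-.065,"now")
except Exception: pass
```

```text
t 9.5 tcp [0.5832 0.0395 0.0816] unit [-0.0647 -0.0001  0.0636] tool-y yaw 99.9 F [  1.9 -16.    4.1] gap 0.0087 grip 30.0
now tube 432 mid [0.014  0.0248 0.0445] len 0.0824 ang 174.82 w 0.0997
now tube 466 mid [ 0.0165 -0.0028  0.0444] len 0.0878 ang 179.34 w 0.0193
now tube 544 mid [ 0.0215 -0.0304  0.0445] len 0.0978 ang 179.72 w 0.019
now bar 134 mid [-0.0635 -0.0268  0.0827] len 0.0427 ang 90.94 w 0.0118
```

View pics/s4.png

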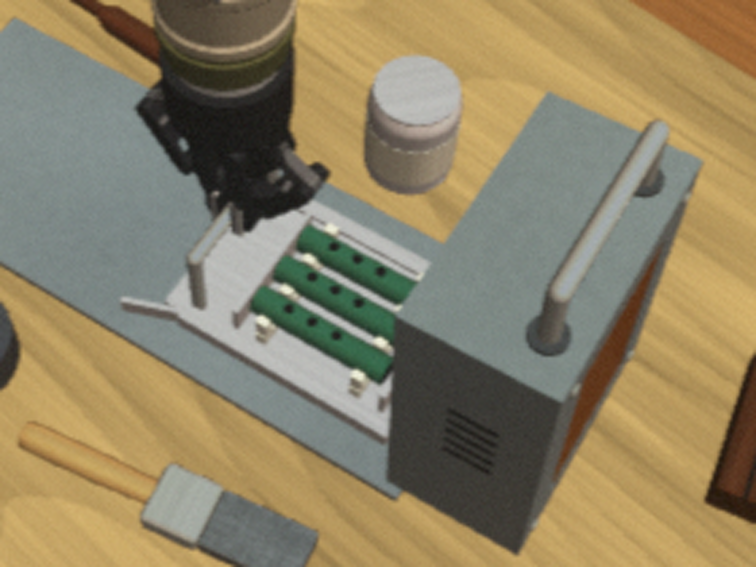

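Request:
jog_arm([
  [0.02,-0.1,0],
  [0.04,-0.2,0],
  [0.04,-0.2,0],
  [0.04,-0.2,0],
  [0.04,-0.2,0],
  [0.04,-0.2,0],
  [0.04,-0.2,0],
  [0.04,-0.2,0],
], gripper=[0,0,0.1,0.2,0.3,0.4,0.4,0.4], twist=[0,0,0,0,0,0,0,0])

```text
clock: 10.55
tcp_pos: [0.5831, 0.0424, 0.0812]
orientation: [-0.0, 0.996, 0.088, -0.0]
wrist_force: [0.1, 0.8, 0.3]
finger_gap: 0.0339
grip_force: 0.0
```

Request:
jog_arm([
  [0,0,1],
  [0,0,2.5],
  [0,0,4.5],
  [0,0,7],
  [0,0,10],
  [0,0,14],
  [0,0,19],
  [0,0,23],
], gripper=[0.4,0.4,0.4,0.4,0.4,0.4,0.4,0.4], twist=[0,0,0,0,0,0,0,0])

```text
clock: 11.55
tcp_pos: [0.5834, 0.0422, 0.3151]
orientation: [0.0, 0.996, 0.088, 0.002]
wrist_force: [0.7, 0.3, 0.5]
finger_gap: 0.0342
grip_force: 0.0
```

Run:
```python
from fit import *
s=tcp()
for n,b in(("top",.1606),("scene",.1631)):
    d=grab(n); X=unit(cloud(d).reshape(-1,3)); im=d["image"].reshape(-1,3)
    try: trayyaw(d,-.065,n)
    except Exception as e: print(e)
    m=(X[:,0]>.05)&(X[:,0]<.25)&(abs(X[:,1])<.07)&(X[:,2]>.262)&(X[:,2]<.29); seg(X[m],n+" hood bar(unit)")
th=1.52; h=world([.104-.25*np.cos(th)+.07*np.sin(th),0,.014+.25*np.sin(th)+.07*np.cos(th)-.016]); print(h,unit(h),(h-s["tcp_pos"])*100)
```

```text
t 11.55 tcp [0.5834 0.0422 0.3151] unit [-0.0621 -0.0008  0.2971] tool-y yaw 100.08 F [0.7 0.3 0.5] gap 0.0342 grip 0.0
index -1 is out of bounds for axis 0 with size 0
top hood bar(unit) 498 mid [0.1606 0.0011 0.2714] len 0.1166 ang 90.04 w 0.0124
scene tube 435 mid [0.0137 0.025  0.0445] len 0.0837 ang 176.45 w 0.1006
scene tube 466 mid [ 0.0162 -0.0025  0.0445] len 0.0885 ang 179.36 w 0.0189
scene tube 547 mid [ 0.0211 -0.0304  0.0447] len 0.0983 ang 179.9 w 0.0191
scene bar 288 mid [-0.0633 -0.0005  0.0822] len 0.0952 ang 89.94 w 0.0106
scene hood bar(unit) 735 mid [ 0.1631 -0.0017  0.2723] len 0.1164 ang 90.0 w 0.0121
[0.54369429 0.26194727 0.26923175] [1.61216089e-01 3.59529946e-17 2.51231750e-01] [-3.96973122 21.97724221 -4.58280364]fit.py:3: RuntimeWarning: Mean of empty slice.
  c=P[:,:2].mean(0); w,V=np.linalg.eigh(np.cov((P[:,:2]-c).T)); a=V[:,1]; t=(P[:,:2]-c)@a
  ret = um.true_divide(
  avg = a.mean(axis, **keepdims_kw)
fit.py:3: RuntimeWarning: Degrees of freedom <= 0 for slice
  c=P[:,:2].mean(0); w,V=np.linalg.eigh(np.cov((P[:,:2]-c).T)); a=V[:,1]; t=(P[:,:2]-c)@a
  c *= np.true_divide(1, fact)
  c *= np.true_divide(1, fact)
```

Request:
jog_arm([
  [-0.7,4,1.5],
  [-1.5,8,1.5],
  [-2.2,12,1.5],
  [-2.9,16,1.5],
  [-3.5,19,1.5],
  [-3.8,21,1.5],
  [-4,22,1.5],
  [-4,22,0.5],
], gripper=[0.4,0.4,0.4,0.4,0.4,0.4,0.4,0.4], twist=[0,0,0,0,0,0,0,0])

```text
clock: 12.65
tcp_pos: [0.5528, 0.2251, 0.3166]
orientation: [-0.015, 0.993, 0.119, -0.001]
wrist_force: [0.1, -0.1, -0.0]
finger_gap: 0.0342
grip_force: 0.0
```

Request:
jog_arm([
  [0,0,-0.5],
  [0,0,-1],
  [0,0,-2],
  [0,0,-3],
  [0,0,-4],
  [0,0,-5],
  [0,0,-5.1],
  [0,0,-5.1],
], gripper=[0.4,0.4,0.4,0.4,0.4,0.4,0.4,0.4], twist=[0,0,0,0,0,0,0,0])

```text
clock: 13.65
tcp_pos: [0.5522, 0.2255, 0.2654]
orientation: [-0.015, 0.993, 0.119, -0.002]
wrist_force: [0.4, 0.5, 0.0]
finger_gap: 0.0343
grip_force: 0.0
```

Run:
```python
from fit import *
s=tcp(); d=grab("scene")
cv2.imwrite("pics/s5.png",cv2.resize(d["image"][120:370,320:580],None,fx=2.3,fy=2.3,interpolation=cv2.INTER_CUBIC)[...,::-1])
```

```text
t 13.65 tcp [0.5522 0.2255 0.2654] unit [ 0.1238 -0.002   0.2474] tool-y yaw 103.69 F [0.4 0.5 0. ] gap 0.0343 grip 0.0
```

View pics/s5.png

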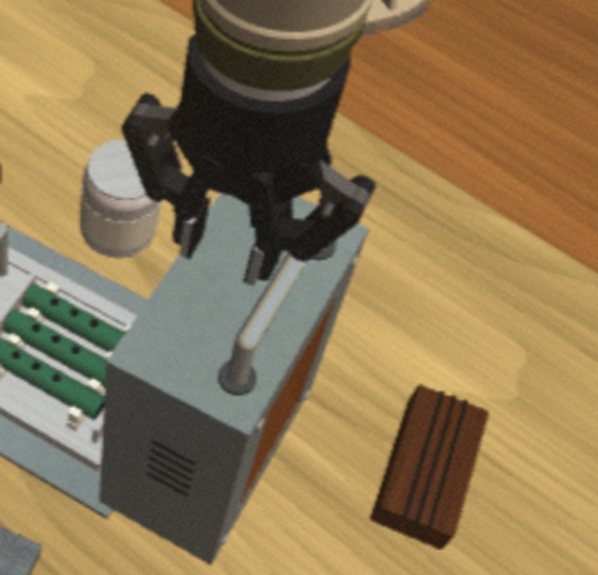

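Run:
```python
from fit import *
s=tcp(); print(s["joint_pos"].round(3), s["orientation"].round(4))
```

```text
t 13.7 tcp [0.5523 0.2255 0.2657] unit [ 0.1238 -0.0021  0.2477] tool-y yaw 103.69 F [ 0.9 -1.1 -0.4] gap 0.0342 grip 0.0
[0.238 0.349 0.179 1.402 0.03  3.141] [-0.0148  0.9928  0.1191 -0.002 ]
```

Request:
jog_arm([
  [0,0,3],
  [0,0,6],
  [0,0,7],
  [0,0,7],
  [0,0,7],
  [0,0,7],
  [0,0,7],
  [0,0,7],
], gripper=[0.4,0.4,0.4,0.4,0.4,0.4,0.4,0.4], twist=[0,0,10,20,30,40,50,60])

```text
clock: 14.7
tcp_pos: [0.5524, 0.2255, 0.3359]
orientation: [-0.011, 0.798, 0.602, -0.009]
wrist_force: [0.2, 0.1, -0.0]
finger_gap: 0.0342
grip_force: 0.0
```

Request:
jog_arm([
  [0,0,0],
  [0,0,0],
  [0,0,0],
  [0,0,0],
  [0,0,0],
  [0,0,0],
  [0,0,0],
  [0,0,0],
], gripper=[0.4,0.4,0.4,0.4,0.4,0.4,0.4,0.4], twist=[10,20,30,40,50,60,70,80])

```text
clock: 15.7
tcp_pos: [0.5524, 0.2255, 0.3359]
orientation: [-0.002, 0.225, 0.974, -0.014]
wrist_force: [-0.3, -0.7, -0.9]
finger_gap: 0.0339
grip_force: 0.0
```

Request:
jog_arm([
  [0,0,0],
  [0,0,0],
  [0,0,0],
  [0,0,0],
  [0,0,0],
  [0,0,0],
  [0,0,0],
  [0,0,0],
], gripper=[0.4,0.4,0.4,0.4,0.4,0.4,0.4,0.4], twist=[10,20,30,38,40,40,40,40])

```text
clock: 16.7
tcp_pos: [0.5522, 0.2254, 0.3353]
orientation: [0.002, -0.119, 0.993, -0.015]
wrist_force: [-0.8, -0.9, -0.1]
finger_gap: 0.0344
grip_force: 0.0
```

Run:
```python
from fit import *
s=tcp(); print(s["joint_pos"].round(3), s["orientation"].round(4)); h=np.array([.54369,.26195,.26923]); print((h-s["tcp_pos"])*100)
```

```text
t 16.7 tcp [0.5522 0.2254 0.3353] unit [ 0.1238 -0.002   0.3173] tool-y yaw 103.64 F [-0.8 -0.9 -0.1] gap 0.0344 grip 0.0
[ 0.268  0.361  0.365  1.576 -0.03   0.03 ] [ 0.0022 -0.1188  0.9928 -0.0148]
[-0.85111757  3.65128839 -6.60838256]
```

Request:
jog_arm([
  [-0.4,1.8,0],
  [-0.85,3.6,0],
  [-0.85,3.6,-0.5],
  [-0.85,3.6,-2],
  [-0.85,3.6,-3.5],
  [-0.85,3.6,-5],
  [-0.85,3.6,-6.4],
  [-0.85,3.6,-6.6],
], gripper=[0.4,0.4,0.4,0.4,0.4,0.4,0.4,0.4], twist=[-2,-3.6,-3.6,-3.6,-3.6,-3.6,-3.6,-3.6])

```text
clock: 17.7
tcp_pos: [0.5432, 0.2608, 0.268]
orientation: [0.001, -0.088, 0.996, -0.015]
wrist_force: [-0.4, 0.1, 0.6]
finger_gap: 0.0342
grip_force: 0.0
```

Run:
```python
from fit import *
s=tcp(); d=grab("scene")
cv2.imwrite("pics/s6.png",cv2.resize(d["image"][120:370,320:580],None,fx=2.3,fy=2.3,interpolation=cv2.INTER_CUBIC)[...,::-1])
```

```text
t 17.7 tcp [0.5432 0.2608 0.268 ] unit [0.1602 0.0007 0.25  ] tool-y yaw 100.07 F [-0.4  0.1  0.6] gap 0.0342 grip 0.0
```

View pics/s6.png

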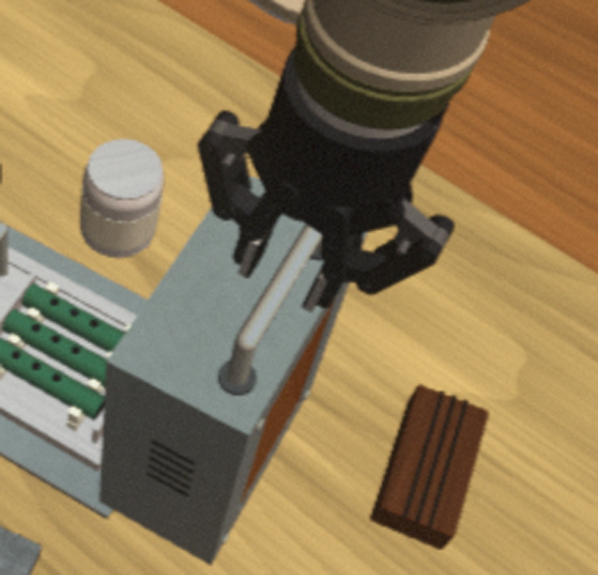

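Request:
jog_arm([
  [0,0,0],
  [0,0,0],
  [0,0,0],
  [0,0,0],
  [0,0,0],
  [0,0,0],
  [0,0,0],
  [0,0,0],
], gripper=[0.3,0.2,0.1,0,0,0,0,0], twist=[0,0,0,0,0,0,0,0], squeeze=25)

```text
clock: 18.75
tcp_pos: [0.544, 0.2619, 0.2701]
orientation: [0.003, -0.088, 0.996, -0.014]
wrist_force: [0.4, 2.6, 5.9]
finger_gap: 0.0111
grip_force: 24.7
```

```bash
cat > arc.py <<'E'
from h import *
s=tcp(); p=unit(s["tcp_pos"]); dz=.0165
R=np.hypot(.25,.07); a=np.arctan2(.07,.25)
th=np.arctan2(p[2]+dz-.014, .104-p[0])-a  # handle angle
print("theta",th,"radius",np.hypot(p[2]+dz-.014,.104-p[0]),"vs",R)
import sys
for t in np.linspace(th,0,33)[1:]:
    q=world([.104-R*np.cos(t+a),0,.014+R*np.sin(t+a)-dz]); print(round(t,3),((q-s["tcp_pos"])*100).round(2).tolist())
E
python3 arc.py
```

```text
t 18.75 tcp [0.544  0.2619 0.2701] unit [ 0.1611 -0.0003  0.2521] tool-y yaw 100.1 F [0.4 2.6 5.9] gap 0.0111 grip 24.7
theta 1.5184119429551943 radius 0.2609189113722715 vs 0.2596150997149434
1.471 [0.19, -1.22, 0.11]
1.424 [0.4, -2.42, 0.3]
1.376 [0.62, -3.63, 0.42]
1.329 [0.83, -4.84, 0.49]
1.281 [1.05, -6.05, 0.5]
1.234 [1.26, -7.26, 0.45]
1.186 [1.47, -8.47, 0.34]
1.139 [1.69, -9.67, 0.17]
1.091 [1.9, -10.87, -0.05]
1.044 [2.11, -12.05, -0.33]
0.996 [2.31, -13.21, -0.67]
0.949 [2.52, -14.36, -1.06]
0.902 [2.72, -15.49, -1.51]
0.854 [2.91, -16.6, -2.01]
0.807 [3.1, -17.68, -2.57]
0.759 [3.29, -18.74, -3.17]
0.712 [3.47, -19.77, -3.83]
0.664 [3.65, -20.76, -4.54]
0.617 [3.82, -21.72, -5.29]
0.569 [3.98, -22.64, -6.09]
0.522 [4.14, -23.53, -6.93]
0.475 [4.29, -24.38, -7.81]
0.427 [4.43, -25.18, -8.73]
0.38 [4.57, -25.94, -9.69]
0.332 [4.69, -26.65, -10.69]
0.285 [4.81, -27.32, -11.72]
0.237 [4.92, -27.93, -12.78]
0.19 [5.02, -28.5, -13.87]
0.142 [5.11, -29.02, -14.98]
0.095 [5.19, -29.48, -16.12]
0.047 [5.27, -29.89, -17.28]
0.0 [5.33, -30.24, -18.46]
```

Request:
jog_arm([
  [0.1,-0.6,0.15],
  [0.3,-1.8,0.3],
  [0.5,-3,0.45],
  [0.73,-4.2,0.55],
  [0.94,-5.4,0.6],
  [1.15,-6.6,0.58],
  [1.36,-7.8,0.5],
  [1.57,-9,0.37],
], gripper=[0,0,0,0,0,0,0,0], twist=[0,0,0,0,0,0,0,0])

```text
clock: 19.75
tcp_pos: [0.5598, 0.1724, 0.2738]
orientation: [0.003, -0.088, 0.996, -0.014]
wrist_force: [0.0, 4.4, 3.3]
finger_gap: 0.011
grip_force: 25.8
```

```bash
python3 arc.py | head -24
```

```text
t 19.75 tcp [0.5598 0.1724 0.2738] unit [ 7.020e-02 -2.000e-04  2.558e-01] tool-y yaw 100.13 F [0.  4.4 3.3] gap 0.011 grip 25.8
theta 1.1676391524561267 radius 0.2604692941031568 vs 0.2596150997149434
1.131 [0.14, -0.92, -0.22]
1.095 [0.3, -1.83, -0.4]
1.058 [0.46, -2.74, -0.61]
1.022 [0.62, -3.64, -0.85]
0.985 [0.78, -4.54, -1.12]
0.949 [0.93, -5.42, -1.43]
0.912 [1.09, -6.29, -1.77]
0.876 [1.24, -7.15, -2.14]
0.839 [1.39, -7.99, -2.55]
0.803 [1.54, -8.82, -2.98]
0.766 [1.68, -9.63, -3.45]
0.73 [1.82, -10.43, -3.94]
0.693 [1.96, -11.2, -4.47]
0.657 [2.09, -11.96, -5.02]
0.62 [2.22, -12.7, -5.6]
0.584 [2.35, -13.42, -6.21]
0.547 [2.47, -14.11, -6.84]
0.511 [2.59, -14.78, -7.5]
0.474 [2.71, -15.43, -8.18]
0.438 [2.82, -16.05, -8.89]
0.401 [2.92, -16.64, -9.62]
0.365 [3.02, -17.21, -10.37]
```

Request:
jog_arm([
  [0.14,-0.9,-0.15],
  [0.38,-2.25,-0.45],
  [0.62,-3.6,-0.8],
  [0.86,-4.95,-1.22],
  [1.09,-6.3,-1.72],
  [1.31,-7.55,-2.28],
  [1.54,-8.8,-2.92],
  [1.75,-10,-3.62],
], gripper=[0,0,0,0,0,0,0,0], twist=[0,0,0,0,0,0,0,0])

```text
clock: 20.75
tcp_pos: [0.5774, 0.0708, 0.2364]
orientation: [0.002, -0.088, 0.996, -0.015]
wrist_force: [3.0, 5.5, 1.4]
finger_gap: 0.0108
grip_force: 26.0
```

```bash
python3 arc.py | awk 'NR<3||NR%2==0'
```

```text
t 20.75 tcp [0.5774 0.0708 0.2364] unit [-3.290e-02  2.000e-04  2.184e-01] tool-y yaw 100.08 F [3.  5.5 1.4] gap 0.0108 grip 26.0
theta 0.7428856972601989 radius 0.2598762682286358 vs 0.2596150997149434
0.696 [0.19, -0.98, -0.68]
0.65 [0.36, -1.94, -1.39]
0.604 [0.52, -2.87, -2.13]
0.557 [0.68, -3.76, -2.93]
0.511 [0.83, -4.62, -3.76]
0.464 [0.98, -5.44, -4.63]
0.418 [1.12, -6.22, -5.55]
0.371 [1.25, -6.95, -6.49]
0.325 [1.37, -7.64, -7.47]
0.279 [1.48, -8.29, -8.48]
0.232 [1.59, -8.89, -9.52]
0.186 [1.69, -9.44, -10.59]
0.139 [1.77, -9.94, -11.69]
0.093 [1.85, -10.39, -12.8]
0.046 [1.93, -10.79, -13.94]
0.0 [1.99, -11.13, -15.09]
```

Request:
jog_arm([
  [0.19,-1,-0.68],
  [0.36,-1.95,-1.38],
  [0.52,-2.87,-2.13],
  [0.68,-3.76,-2.93],
  [0.83,-4.62,-3.76],
  [0.98,-5.44,-4.63],
  [1.12,-6.22,-5.55],
  [1.25,-6.95,-6.5],
], gripper=[0,0,0,0,0,0,0,0], twist=[0,0,0,0,0,0,0,0])

```text
clock: 21.75
tcp_pos: [0.5894, 0.0014, 0.1712]
orientation: [0.002, -0.088, 0.996, -0.015]
wrist_force: [3.7, 3.6, 2.1]
finger_gap: 0.0109
grip_force: 26.7
```

```bash
python3 arc.py | awk 'NR<3||NR%3==0||NR==34'
```

```text
t 21.75 tcp [0.5894 0.0014 0.1712] unit [-0.1033  0.0004  0.1532] tool-y yaw 100.08 F [3.7 3.6 2.1] gap 0.0109 grip 26.7
theta 0.37111768684626883 radius 0.2592408626910731 vs 0.2596150997149434
0.36 [0.08, -0.2, -0.22]
0.325 [0.17, -0.71, -0.96]
0.29 [0.26, -1.2, -1.71]
0.255 [0.34, -1.66, -2.48]
0.22 [0.42, -2.1, -3.27]
0.186 [0.49, -2.5, -4.08]
0.151 [0.56, -2.88, -4.89]
0.116 [0.62, -3.23, -5.72]
0.081 [0.68, -3.56, -6.56]
0.046 [0.73, -3.85, -7.42]
0.012 [0.77, -4.12, -8.28]
0.0 [0.79, -4.2, -8.57]
```

Request:
jog_arm([
  [0.15,-0.7,-0.96],
  [0.25,-1.2,-1.75],
  [0.34,-1.66,-2.5],
  [0.42,-2.1,-3.3],
  [0.49,-2.5,-4.1],
  [0.56,-2.88,-4.9],
  [0.62,-3.23,-5.7],
  [0.68,-3.56,-6.5],
], gripper=[0,0,0,0,0,0,0,0], twist=[0,0,0,0,0,0,0,0])

```text
clock: 22.75
tcp_pos: [0.5956, -0.0337, 0.106]
orientation: [0.001, -0.088, 0.996, -0.015]
wrist_force: [-1.8, 3.2, 1.1]
finger_gap: 0.011
grip_force: 27.1
```

Request:
jog_arm([
  [0.02,-0.15,-0.4],
  [0.05,-0.3,-0.85],
  [0.07,-0.42,-1.2],
  [0.08,-0.5,-1.5],
  [0.1,-0.56,-1.75],
  [0.11,-0.62,-2],
  [0.12,-0.65,-2.2],
  [0.12,-0.65,-2.2],
], gripper=[0,0,0,0,0,0,0,0], twist=[0,0,0,0,0,0,0,0])

```text
clock: 23.75
tcp_pos: [0.597, -0.0408, 0.0844]
orientation: [0.001, -0.088, 0.996, -0.015]
wrist_force: [-4.7, -1.7, -0.0]
finger_gap: 0.0108
grip_force: 26.9
```

```bash
python3 arc.py | awk 'NR<3||NR==34'
```

```text
t 23.75 tcp [ 0.597  -0.0408  0.0844] unit [-0.1461  0.0003  0.0664] tool-y yaw 100.05 F [-4.7 -1.7 -0. ] gap 0.0108 grip 26.9
theta -0.004113117584811421 radius 0.2594642647655345 vs 0.2596150997149434
0.0 [0.03, 0.02, 0.11]
```

Request:
jog_arm([
  [0,0,-0.1],
  [0,0,-0.2],
  [0,0,-0.3],
  [0,0,-0.4],
  [0,0,-0.5],
  [0,0,-0.5],
  [0,0,-0.5],
  [0,0,-0.5],
], gripper=[0,0,0,0,0,0,0,0], twist=[0,0,0,0,0,0,0,0])

```text
clock: 24.75
tcp_pos: [0.5972, -0.041, 0.0833]
orientation: [0.002, -0.088, 0.996, -0.016]
wrist_force: [-13.5, -0.6, 21.1]
finger_gap: 0.0112
grip_force: 29.0
```

Run:
```python
from fit import *
s=tcp(); d=grab("scene"); X=unit(cloud(d).reshape(-1,3)); im=d["image"].reshape(-1,3).astype(int)
m=(X[:,0]>-.098)&(X[:,0]<.1)&(abs(X[:,1])<.08)&(X[:,2]>.07)&(X[:,2]<.16)
for a in(-.1,-.05,0,.05):
    q=X[m&(X[:,0]>a)&(X[:,0]<a+.05)]; print(a,len(q),np.percentile(q[:,2],[25,50,75]).round(4) if len(q) else "")
```

```text
t 24.75 tcp [ 0.5972 -0.041   0.0833] unit [-1.465e-01  1.000e-04  6.530e-02] tool-y yaw 100.05 F [-13.5  -0.6  21.1] gap 0.0112 grip 29.0
-0.1 2314 [0.1055 0.1065 0.1075]
-0.05 2359 [0.1054 0.1063 0.1071]
0 2497 [0.1053 0.1061 0.107 ]
0.05 2613 [0.1055 0.1063 0.1071]
```

Request:
jog_arm([
  [0,0,0.15],
  [0,0,0.3],
  [0,0,0.3],
  [0,0,0.3],
  [0,0,0.3],
  [0,0,0.3],
  [0,0,0.3],
  [0,0,0.3],
], gripper=[0,0,0.1,0.2,0.3,0.35,0.35,0.35], twist=[0,0,0,0,0,0,0,0])

```text
clock: 25.8
tcp_pos: [0.5975, -0.0402, 0.0828]
orientation: [0.002, -0.088, 0.996, -0.015]
wrist_force: [-0.1, -0.4, 0.4]
finger_gap: 0.0299
grip_force: 0.0
```

Request:
jog_arm([
  [0,0,0.5],
  [0,0,1.5],
  [0,0,3],
  [0,0,5],
  [0,0,7.5],
  [0,0,10],
  [0,0,12],
  [0,0,12],
], gripper=[0.35,0.35,0.35,0.35,0.35,0.35,0.35,0.35], twist=[0,0,0,0,0,0,0,0])

```text
clock: 26.8
tcp_pos: [0.5988, -0.0404, 0.2058]
orientation: [0.004, -0.088, 0.996, -0.016]
wrist_force: [0.2, 0.2, -0.0]
finger_gap: 0.0296
grip_force: 0.0
```

Run:
```python
from fit import *
s=tcp(); 
for n in("scene","top"):
    d=grab(n); X=unit(cloud(d).reshape(-1,3))
    m=(X[:,0]>-.098)&(X[:,0]<.1)&(abs(X[:,1])<.08)&(X[:,2]>.07)&(X[:,2]<.14); q=X[m]
    c=np.polyfit(q[:,0],q[:,2],1); print(n,"slope",c)
    m=(abs(X[:,0]+.146)<.012)&(abs(X[:,1])<.06)&(X[:,2]>.08)&(X[:,2]<.1); seg(X[m],"hood bar")
d=grab("scene"); cv2.imwrite("pics/s7.png",d["image"][...,::-1])
```

```text
t 26.8 tcp [ 0.5988 -0.0404  0.2058] unit [-0.1461 -0.0016  0.1878] tool-y yaw 100.08 F [ 0.2  0.2 -0. ] gap 0.0296 grip 0.0
scene slope [-0.00082971  0.10627159]
hood bar 423 mid [-0.1431 -0.0011  0.0895] len 0.1165 ang 89.88 w 0.017
top slope [0.00021825 0.10550392]fit.py:3: RuntimeWarning: Mean of empty slice.
  c=P[:,:2].mean(0); w,V=np.linalg.eigh(np.cov((P[:,:2]-c).T)); a=V[:,1]; t=(P[:,:2]-c)@a
  ret = um.true_divide(
  avg = a.mean(axis, **keepdims_kw)
fit.py:3: RuntimeWarning: Degrees of freedom <= 0 for slice
  c=P[:,:2].mean(0); w,V=np.linalg.eigh(np.cov((P[:,:2]-c).T)); a=V[:,1]; t=(P[:,:2]-c)@a
  c *= np.true_divide(1, fact)
  c *= np.true_divide(1, fact)
Traceback (most recent call last):
  File "fit.py", line 4, in seg
    lo,hi=np.percentile(t,[1,99]); print(n,len(P),"mid",np.r_[c+a*(lo+hi)/2,np.median(P[:,2])].round(4),"len",round(hi-lo,4),"ang",np.degrees(np.arctan2(a[1],a[0])).round(2),"w",np.ptp((P[:,:2]-c)@V[:,0]).round(4))
          ~~~~~~~~~~~~~^^^^^^^^^^
IndexError: index -1 is out of bounds for axis 0 with size 0
```

The hood's top slope is under 0.001 rad, so it is shut. The gripper is clear of it, at about 20 cm height with zero force.

```bash
python3 -c "
from workcell import env
print(env.hand_in())"
```

```text
the job is handed in; nothing more can be done
None
```

The tray is home against the back stop and the hood is shut (its top measured level to within 0.001 rad); the gripper was clear at hand-in at about 27 s, which returned no verdict.

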